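# Draw the tall box out from under the bench shelf with the pull hook

## Task

Pick up the pull hook, hook its blade over the front wall of the taller of the two wooden boxes under the little bench shelf, and drag that box straight forward until half of it stands out in front of the shelf. Then unhook and put the pull hook down on the bench, clear of the boxes and the shelf. Move the box with the hook only, not with the fingers, and leave the lower box where it is.

Things in the scene. Friction and masses are not known exactly. Their poses are not given: they have to be found in the camera images.
- pull_hook: pull hook: dark wooden grip block 80 long x 26 wide x 50 mm high, a 10 mm steel rod from its front end, at the rod's end a flat blade pointing down (36 wide, 4 thick, 45 mm high). 0.2 kg. Origin: middle of the blade's lower edge, level with the grip's underside; x from grip to blade, z up. Grip centre at x = -150, z = 25 mm; rod underside at z = 35 mm. Grasp across the 26 mm (y).
- taller_box: the taller loose open-topped wooden box, 130 deep (x) x 100 wide (y) x 75 mm high, walls 7 mm, about 0.45 kg, wholly under the shelf, left or right. Origin: centre of its underside; x points to its back, so its front wall spans x = -65 to -58 mm. Dowels fixed on its floor at the rear (x = 11 mm and beyond) rise to 23 mm.
- lower_box: the lower loose open-topped wooden box, 130 x 100 mm like the other but 45 mm high, beside it under the shelf, 24 mm between them; to be left alone. Origin: centre of its underside; axes as for the taller box. (A bench grinder stands between hook and shelf, with bins on the wall behind it from about x = 0.62 m: carry the hook across with its blade 280 mm or more above the bench and short of the bins.)
- shelf: low fixed plywood shelf on the bench, 280 wide (y) x 150 mm deep (x), open in front, 15 mm side panels; underside of its board 165, top 183 mm above the bench. A jar and a mug stand fixed on it, up to 275 mm above the bench, at least 35 mm behind its front edge. Origin: on the bench under the middle of its front edge; x points to its back, z up: boxes come out along -x.

How it is judged:
By the outcome, as a careful person would: the job done as asked, in the order asked, and still so for the second after the job is handed in, with the robot touching nothing.
It also fails if it takes over 64 s, if anything falls off the work surface, if the arm or the gripper's body presses on something with over 40 N, if the wrist force passes 120 N, or if a joint passes its speed limit or range.

## Robot

A 6-joint arm with a two-finger parallel gripper is mounted at the origin on a cart in front of the work surface, level with it; the furniture and walls round the work are solid. World frame = base frame: x ahead of the robot, y to its left, z up, the work surface at z = 0. Lengths are in m, angles in rad, forces in N, time in s.
With the tool pointing down it reaches from about 0.425 to 0.925 m from the base axis. Payload 12.5 kg.
Tool frame: the origin (TCP) lies at the very end of the fingers, on their centre line; the grasp point (between the pads) lies 19 mm behind it; y points along the fingers, x is the direction in which the jaws open and shut, and the axes are right-handed (so a half turn about y gives the same grasp; the last joint's range is limited). The gripper opens to 85 mm and grips with 20 to 120 N. Pads are 22 mm wide; open, the fingers measure 114 mm over their backs; the gripper's body (76 mm by 85 mm) begins 54 mm behind the grasp point. The pads swing forward as they close: fully open they stand 13 mm farther back than shut.
Start: joints at [-1.234, 0.491, 1.559, -0, 1.092, -0.106], TCP at [0.268, -0.565, 0.231] pointing down, gripper open.
Joint ranges: [-3.1, 3.1], [-0.84, 2.19], [0.05, 2.79], [-1.13, 4.28], [0.06, 2.93], [-2.69, 2.69]. Speed limits (rad/s): [2.22, 2.22, 2.79, 3.14, 3.14, 3.14].

## Interface

Orientations are given as a 3x3 rotation matrix whose columns are the frame's x, y, z axes.
In Python, from station import get_state, grab_frame, close_job gives the robot as it stands.
- The arm moves only by the tool drive_tool, never from a script. Its argument "plan" is a list that holds one entry, the list of rows, each a list of 5 numbers: the shift along the tool's x, y, z in units of 30 mm (1.0 is 30 mm), then the turn about the tool's y in rad, then the finger opening in mm, from 0 to 85.4. A call has 1 to 20 rows; each row is the pose to reach, as a shift and turn from the pose measured when the call began, along the tool's axes at that moment; what a row does not reach only later rows make up. A row lasts 1/12 s, in which the tool goes at most 41.7 mm and 7.16 degrees, less where a joint would pass 70% of its speed; a pose out of reach is approached as far as the arm can. A call with a gripper value outside its range is refused whole. The fingers move at their own pace and stop on an object; "force" is the grip in N (left out, the last holds). Time passes only in rows, so rows that repeat a pose let the fingers close. It gives the time, the measured TCP pose, the force and the opening at its end, in the units of the state.
- get_state(): the state, without advancing time (a new reading comes with each control period).
- grab_frame(name): name is "scene" or "top" or "wrist"; returns a dict with "pixels" (420x560x3 uint8, red, green, blue), "intrinsics" (3x3 intrinsics, pixels), "origin" and "attitude" of the camera in the world. Camera axes: x right, y down, z forward; pixel columns grow to the right and rows downward; lengths in m; the calibration is good to about 2 mm. A picture is of the moment at which its call begins. There is no depth.
- close_job(): hands the job in, once; it reports no verdict.
The state is a dict: "time_s": time; "joint_positions": joint angles; "dq": joint speeds; "joint_efforts": joint torques, N m; "eef_pos": TCP position; "orientation": TCP orientation; "ft_force": force on the tool from outside, world axes, zero at the start; "torque": the same for the moment, N m; "grip_width": finger opening in m.
Only numpy, scipy, OpenCV 4.12 (cv2) and the standard library are available. Lean on these libraries where they do the work, as an engineer would, in place of code of your own. Each camera call takes 0.05 s, during which the arm holds its last target.

## Working session

There is one attempt and no reset: what is moved stays moved. The work goes in short steps, Python scripts to look and compute and a tool call to move; the robot and the scene stay as the last step left them, time stands still between calls to the robot, and variables do not carry over. Pictures are saved under pics/ and viewed, and the job is handed in when it is done.

Besides the shell and the picture viewer there is one more tool, called after "Call:" by a JSON object that holds its "op" and its "data". drive_tool: Moves the arm, as the interface text tells. Its arguments: {"type":"object","properties":{"plan":{"type":"array"},"force":{"type":"number"}},"required":["plan"]}

```bash
mkdir -p pics; ls
cat > h.py <<'E'
import numpy as np,cv2
from station import get_state,grab_frame
def snap(n,f):
    d=grab_frame(n); cv2.imwrite(f'pics/{f}.png',cv2.cvtColor(d['pixels'],cv2.COLOR_RGB2BGR))
    np.savez(f'pics/{f}.npz',**{k:np.array(d[k]) for k in('pixels','intrinsics','origin','attitude')})
    return d
def load(f): return dict(np.load(f'pics/{f}.npz'))
def ray(d,uv):
    K=np.array(d['intrinsics']);R=np.array(d['attitude']);v=R@np.linalg.solve(K,[uv[0],uv[1],1.]);return np.array(d['origin']),v/np.linalg.norm(v)
def onz(d,uv,z):
    o,v=ray(d,uv);return o+v*(z-o[2])/v[2]
def proj(d,p):
    q=np.array(d['attitude']).T@(np.array(p)-d['origin']);q=np.array(d['intrinsics'])@q;return q[:2]/q[2]
E
python3 - <<'E'
from h import *
np.set_printoptions(precision=4,suppress=True)
for n in('scene','top','wrist'):
    d=snap(n,n+'0');print(n,d['origin'],d['attitude'])
    print(d['intrinsics'])
s=get_state();print(s)
E
```

```text
pics
scene [-0.3886 -0.0959  0.8148] [[ 0.0908 -0.5907  0.8017]
 [-0.9958 -0.0468  0.0783]
 [-0.0087 -0.8055 -0.5925]]
[[391.2345   0.     279.4289]
 [  0.     391.2345 209.3106]
 [  0.       0.       1.    ]]
top [-0.3846 -0.1332  1.3609] [[ 0.1235 -0.7754  0.6192]
 [-0.9923 -0.0942  0.08  ]
 [-0.0037 -0.6244 -0.7811]]
[[508.5669   0.     279.8067]
 [  0.     508.5669 199.8624]
 [  0.       0.       1.    ]]
wrist [ 0.3311 -0.5356  0.3739] [[ 0.4299 -0.8695 -0.2434]
 [-0.9029 -0.4141 -0.1154]
 [-0.0005  0.2694 -0.963 ]]
[[317.2057   0.     281.9425]
 [  0.     317.2057 214.9145]
 [  0.       0.       1.    ]]
{'time_s': 0.15, 'joint_positions': array([-1.2336,  0.4914,  1.5593,  0.    ,  1.0917, -0.1056]), 'dq': array([-0.0001, -0.0019, -0.0037,  0.0004,  0.0001,  0.0005]), 'joint_efforts': array([  0.0017, -61.8708, -26.1692,  -0.0001,   0.0032,  -0.    ]), 'eef_pos': array([ 0.2678, -0.5646,  0.2309]), 'orientation': array([[ 0.4284, -0.0003,  0.9036],
       [-0.9036,  0.0008,  0.4284],
       [-0.0008, -1.    ,  0.0001]]), 'ft_force': array([ 0.2001, -0.0335, -0.3   ]), 'torque': array([ 0.0024, -0.0035,  0.0169]), 'grip_width': 0.085697448950584}
```

View pics/scene0.png

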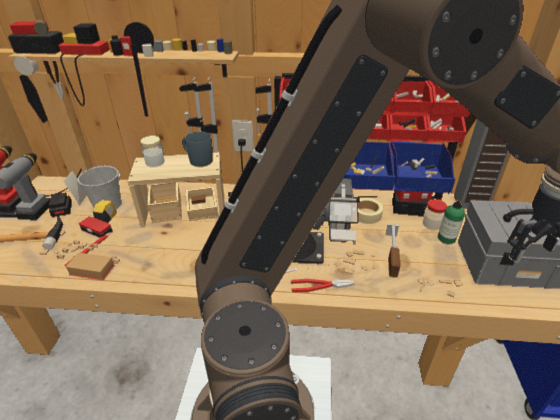

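View pics/top0.png

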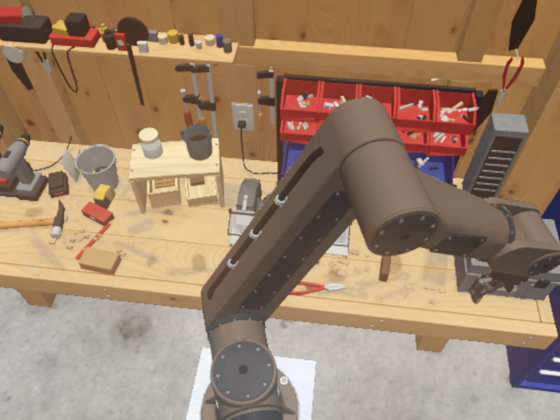

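View pics/wrist0.png

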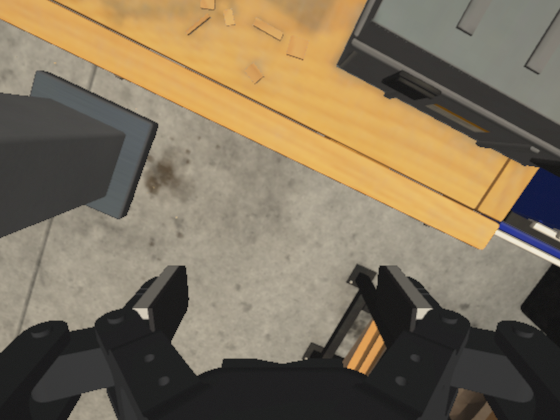

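The hook is at about (394,262) in scene, with its blade near (392,230). The shelf with the two boxes is at about (178,190). I'll enlarge both areas.

Run:
```python
from h import *
a=cv2.imread('pics/scene0.png');b=cv2.imread('pics/top0.png')
def z(i,x,y,w,h,f):return cv2.resize(i[y:y+h,x:x+w],None,fx=f,fy=f,interpolation=cv2.INTER_CUBIC)
cv2.imwrite('pics/z1.png',z(a,120,140,120,100,6))
cv2.imwrite('pics/z2.png',np.hstack([z(a,365,215,60,75,6),z(b,355,225,60,75,6)]))
cv2.imwrite('pics/z3.png',z(b,120,120,120,100,6))
```

```text
(no output)
```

View pics/z1.png

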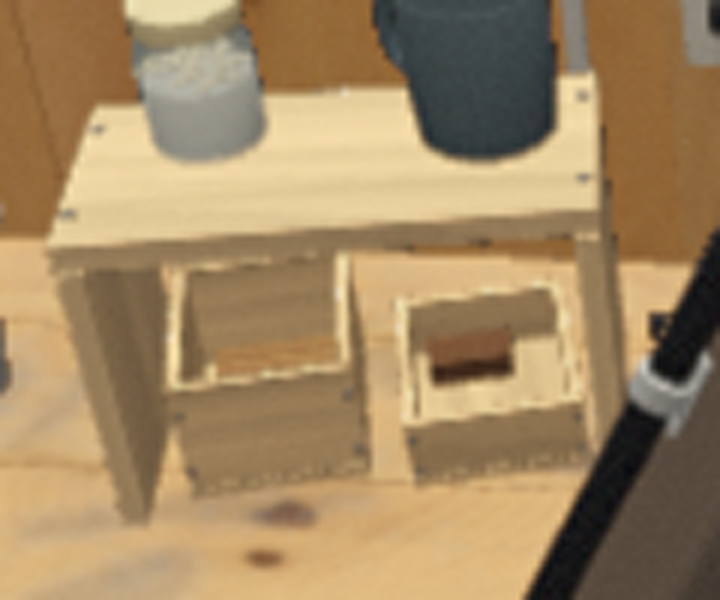

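View pics/z2.png

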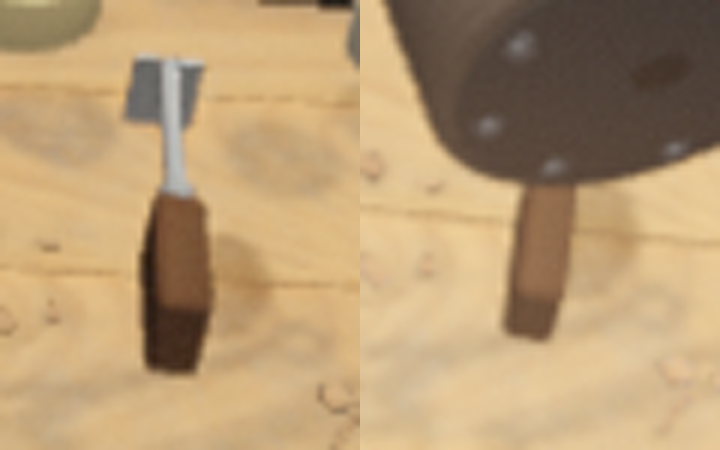

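View pics/z3.png

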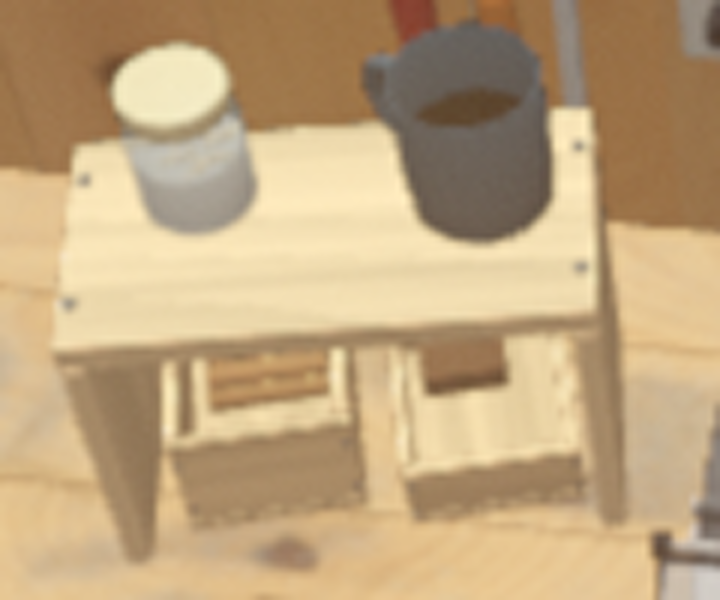

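Run:
```python
from h import *
np.set_printoptions(precision=4,suppress=True)
s=load('scene0');t=load('top0')
def c(p,o): return ((p[0]+.5)/6-.5+o[0],(p[1]+.5)/6-.5+o[1])
def show(n,a,z,d,o): print(n,*[onz(d,c(p,o),z)[:2] for p in a])
show('shelf top s',[(48,250),(605,212)],.183,s,(120,140))
show('shelf top t',[(55,357),(598,323)],.183,t,(120,120))
show('shelf foot s (L outer-front, )',[(122,520),(152,523)],0,s,(120,140))
show('shelf foot t',[(130,560),(152,560),(605,523),(625,521)],0,t,(120,120))
show('tall top s',[(172,392),(355,372)],.075,s,(120,140))
show('tall top t',[(172,448),(358,428)],.075,t,(120,120))
show('tall bot s',[(195,495),(368,470)],0,s,(120,140))
show('tall bot t',[(195,525),(365,502)],0,t,(120,120))
show('low top s',[(405,425),(585,402)],.045,s,(120,140))
show('low top t',[(407,483),(585,455)],.045,t,(120,120))
# rods
show('grip top s FL FR RR RL',[(155,196),(206,203),(211,312),(158,303)],.05,s,(365,215))
show('blade s top',[(135,57),(203,64)],.045,s,(365,215))
show('blade s bot',[(125,120),(192,127)],.0,s,(365,215))
show('rod top',[(170,57),(177,192)],.045,s,(365,215))
show('grip top t RL RR',[(510-360,295),(565-360,302)],.05,t,(355,225))
```

```text
shelf top s [0.5732 0.4608] [0.6312 0.1865]
shelf top t [0.5743 0.4578] [0.6305 0.1865]
shelf foot s (L outer-front, ) [0.5822 0.4671] [0.5809 0.4495]
shelf foot t [0.5823 0.4616] [0.5838 0.4493] [0.6403 0.2024] [0.643  0.1915]
tall top s [0.6028 0.4301] [0.629  0.3362]
tall top t [0.6062 0.4284] [0.6323 0.3312]
tall bot s [0.6073 0.4344] [0.6377 0.3437]
tall bot t [0.6109 0.4323] [0.6387 0.3409]
low top s [0.6227 0.3109] [0.6519 0.2161]
low top t [0.6207 0.3054] [0.6522 0.2117]
grip top s FL FR RR RL [ 0.4865 -0.3331] [ 0.4834 -0.3568] [ 0.4085 -0.3477] [ 0.4124 -0.3245]
blade s top [ 0.6017 -0.339 ] [ 0.5985 -0.3735]
blade s bot [ 0.6041 -0.3409] [ 0.6011 -0.3757]
rod top [ 0.6031 -0.3573] [ 0.4961 -0.3457]
grip top t RL RR [ 0.4129 -0.3261] [ 0.4122 -0.3529]
```

The taller box is the left one. Its front wall top centre is about (0.618,0.382), and the measured width of about 97 mm agrees with 100 mm. The grip centre is about (0.448,-0.341) with a yaw near -7°. I'll move above the hook.

Call:
{"op": "drive_tool", "data": {"plan": [[[-4.5,0,3.3,0.12,85],[-4.5,0,3.3,0.24,85],[-4.5,0,3.3,0.36,85],[-4.5,0,3.3,0.48,85],[-4.2,0,8.6,0.56,85],[-4.2,0,8.6,0.56,85],[-4.2,1,8.6,0.56,85],[-4.2,2,8.6,0.56,85],[-4.2,2.7,8.6,0.56,85],[-4.2,2.7,8.6,0.56,85],[-4.2,2.7,8.6,0.56,85],[-4.2,2.7,8.6,0.56,85]]]}}

```text
time_s: 1.15
eef_pos: [0.4466, -0.3408, 0.1512]
orientation: [[-0.117, 0.0, 0.993], [-0.993, 0.0, -0.117], [-0.0, -1.0, 0.0]]
ft_force: [0.1, -0.8, 0.7]
grip_width: 0.0848
```

Run:
```python
from h import *
np.set_printoptions(precision=4,suppress=True)
for n in('scene','top','wrist'): snap(n,n+'1')
s=get_state();print(s['time_s'],s['eef_pos'],s['orientation'],s['joint_positions'])
a=cv2.imread('pics/scene1.png');b=cv2.imread('pics/top1.png')
cv2.imwrite('pics/c1.png',np.hstack([a,b])[:, :][::1] if 0 else cv2.resize(np.hstack([a,b]),(800,300)))
def z(i,x,y,w,h,f):return cv2.resize(i[y:y+h,x:x+w],None,fx=f,fy=f,interpolation=cv2.INTER_CUBIC)
cv2.imwrite('pics/z4.png',z(a,140,170,90,60,8))
cv2.imwrite('pics/z5.png',z(b,120,165,100,60,8))
```

```text
1.3 [ 0.4466 -0.3411  0.1518] [[-0.1183  0.0016  0.993 ]
 [-0.993  -0.0011 -0.1183]
 [ 0.0009 -1.      0.0017]] [-0.77    0.4964  1.8025  0.0004  0.8408  0.919 ]
```

View pics/c1.png

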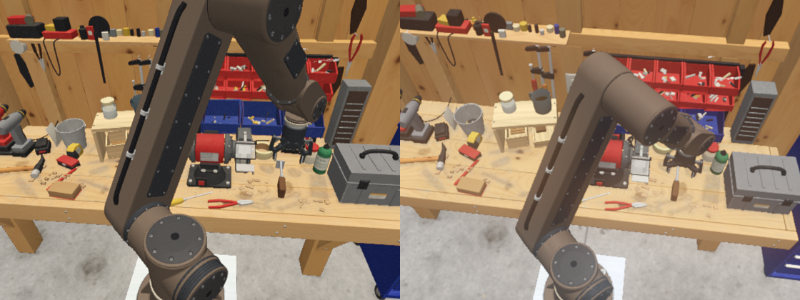

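View pics/wrist1.png

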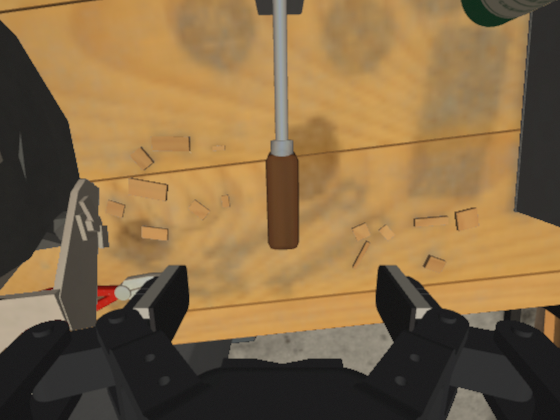

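View pics/z4.png

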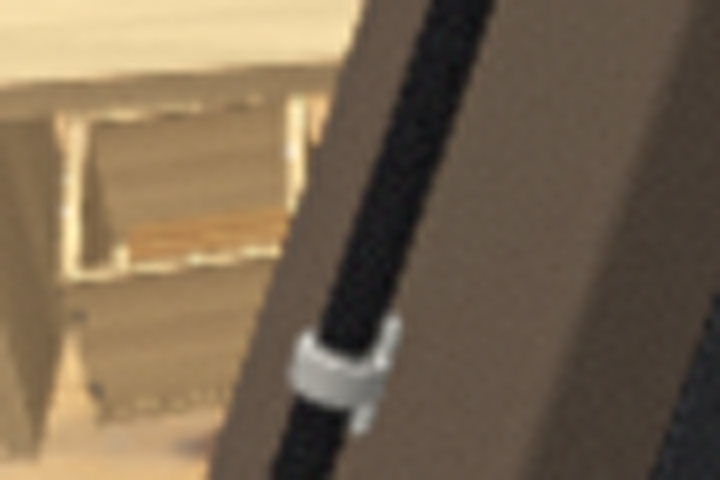

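View pics/z5.png

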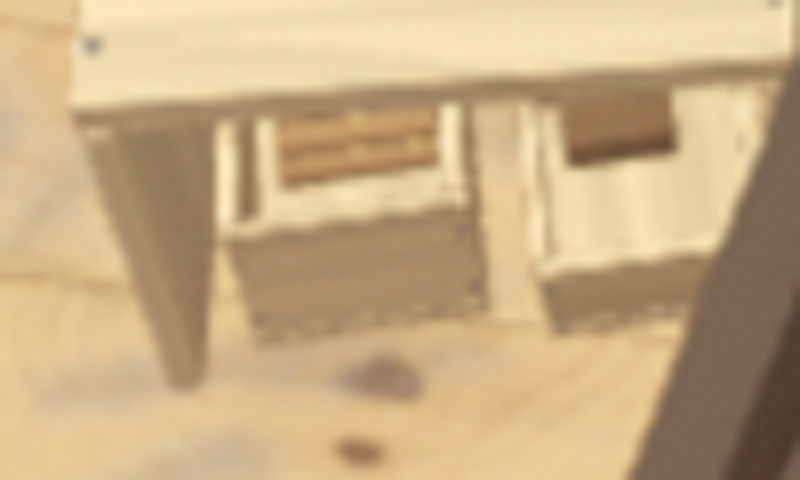

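Wrist view: the grip top spans u 268–298, v 152–245, with the rod straight up the picture.

Run:
```python
from h import *
np.set_printoptions(precision=4,suppress=True)
w=load('wrist1');t=load('top1')
P=w['pixels'].astype(int)
m=((P[...,0]-P[...,2]>25)&(P[...,0]<125)&(P[...,0]>60)).astype(np.uint8);m[:,:240]=0;m[:,330:]=0;m[260:]=0;m[:130]=0
m=cv2.morphologyEx(m,cv2.MORPH_OPEN,np.ones((5,5)))
cs=max(cv2.findContours(m,0,2)[0],key=cv2.contourArea);print(cv2.boundingRect(cs),cv2.minAreaRect(cs))
q=[onz(w,p,.05) for p in((269,154),(297,154),(298,243),(269,243))];print(np.array(q)[:,:2],np.mean(q,0)[:2])
r0=onz(w,(280.5,20),.045);r1=onz(w,(281.5,130),.045);print(r0[:2],r1[:2],np.degrees(np.arctan2(*(r0-r1)[1::-1])))
c=lambda p:((p[0]+.5)/8-.5+120,(p[1]+.5)/8-.5+165)
def ed(n,a,b,z):
    A=onz(t,c(a),z);B=onz(t,c(b),z);d=B-A;print(n,A[:2],B[:2],'yaw',np.degrees(np.arctan2(d[0],-d[1])),np.linalg.norm(d))
ed('shelf',(75,112),(795,68),.183)
ed('tall top',(230,240),(475,205),.075)
ed('tall bot',(258,342),(487,308),0)
ed('low top',(545,277),(715,252),.045)
ed('tall side',(230,240),(222,130),.075)
# joint line fit using scene0 shelf
```

```text
(266, 155, 33, 95) ((281.9999694824219, 201.99996948242188), (93.99998474121094, 31.999996185302734), 90.0)
[[ 0.497  -0.3375]
 [ 0.4946 -0.3587]
 [ 0.4227 -0.352 ]
 [ 0.4255 -0.3283]] [ 0.46   -0.3442]
[ 0.5873 -0.357 ] [ 0.5134 -0.349 ] -6.1784692513907995
shelf [0.5764 0.4579] [0.6319 0.1877] yaw 11.605441136516328 0.27583160291617526
tall top [0.6049 0.4279] [0.6352 0.333 ] yaw 17.680009464793418 0.09957329356992918
tall bot [0.6098 0.4329] [0.6395 0.341 ] yaw 17.882766360542757 0.09659639758983286
low top [0.6245 0.3054] [0.6462 0.2382] yaw 17.82456463844046 0.070644145869511
tall side [0.6049 0.4279] [0.6622 0.448 ] yaw 109.38928549304377 0.060738505968987125
```

Run:
```python
from h import *
np.set_printoptions(precision=4,suppress=True)
s=load('scene0');t=load('top0')
def q(n,d,pts,o,z):
    P=np.array([onz(d,((p[0]+.5)/6-.5+o[0],(p[1]+.5)/6-.5+o[1]),z)[:2] for p in pts]);print(n);print(P)
    for i in range(len(P)):
        e=P[(i+1)%len(P)]-P[i];print('  len %.4f yaw %.1f'%(np.linalg.norm(e),np.degrees(np.arctan2(e[1],e[0]))))
q('shelf t',t,[(55,347),(75,148),(592,108),(597,317)],(120,120),.183)
q('shelf s',s,[(48,243),(98,105),(594,72),(603,208)],(120,140),.183)
q('tall s FL FR BR BL',s,[(172,390),(352,372),(345,252),(182,262)],(120,140),.075)
q('low s FL FR BR BL',s,[(405,423),(583,402),(553,285),(398,298)],(120,140),.045)
```

```text
shelf t
[[0.5808 0.4599]
 [0.7211 0.4932]
 [0.785  0.2208]
 [0.6346 0.1878]]
  len 0.1441 yaw 13.4
  len 0.2798 yaw -76.8
  len 0.1540 yaw -167.6
  len 0.2774 yaw 101.2
shelf s
[[0.5797 0.4635]
 [0.7225 0.494 ]
 [0.7816 0.2253]
 [0.6351 0.1884]]
  len 0.1461 yaw 12.1
  len 0.2752 yaw -77.6
  len 0.1511 yaw -165.9
  len 0.2806 yaw 101.4
tall s FL FR BR BL
[[0.6046 0.4307]
 [0.6289 0.3379]
 [0.7491 0.3788]
 [0.7309 0.4715]]
  len 0.0960 yaw -75.3
  len 0.1270 yaw 18.8
  len 0.0944 yaw 101.1
  len 0.1327 yaw -162.1
low s FL FR BR BL
[[0.6245 0.3114]
 [0.6518 0.2172]
 [0.7686 0.2616]
 [0.7474 0.3509]]
  len 0.0981 yaw -73.8
  len 0.1249 yaw 20.8
  len 0.0918 yaw 103.3
  len 0.1291 yaw -162.2
```

The boxes are yawed about 4° from the shelf (about 16.5° against 12.5°). The shelf's front edge centre is about (0.608,0.325). Now to grasp.

Call:
{"op": "drive_tool", "data": {"plan": [[[0,1.3,0.2,0,85],[0,2.6,0.2,0,85],[0,3.7,0.2,0,85],[0,4.4,0.2,0,85],[0,4.7,0.2,0,85],[0,4.7,0.2,0,85],[0,4.7,0.2,0,10],[0,4.7,0.2,0,10],[0,4.7,0.2,0,10],[0,4.7,0.2,0,10],[0,4.7,0.2,0,10],[0,4.7,0.2,0,10],[0,4.7,0.2,0,10],[0,4.7,0.2,0,10],[0,4.7,0.2,0,10],[0,4.7,0.2,0,10]]], "force": 80}}

```text
time_s: 2.63
eef_pos: [0.4531, -0.3424, 0.012]
orientation: [[-0.118, 0.003, 0.993], [-0.993, -0.002, -0.118], [0.002, -1.0, 0.003]]
ft_force: [-1.4, 0.9, 9.0]
grip_width: 0.0252
```

Run:
```python
from h import *
np.set_printoptions(precision=4,suppress=True)
s=get_state();print(s)
a=snap('scene','scene2');b=snap('wrist','wrist2')
A=cv2.imread('pics/scene2.png');B=cv2.imread('pics/wrist2.png')
cv2.imwrite('pics/c2.png',np.hstack([cv2.resize(A[200:300,340:440],(400,400)),cv2.resize(B,(533-133,400))]))
```

```text
{'time_s': 2.6333, 'joint_positions': array([-0.7635,  0.7147,  1.8756,  0.0004,  0.5475,  0.9251]), 'dq': array([ 0.0004, -0.0004, -0.0001, -0.0016, -0.0012, -0.0004]), 'joint_efforts': array([  0.3332, -58.4639, -12.8103,   0.1855,  -0.3188,   0.1521]), 'eef_pos': array([ 0.4531, -0.3424,  0.012 ]), 'orientation': array([[-0.1178,  0.0028,  0.993 ],
       [-0.993 , -0.0024, -0.1178],
       [ 0.0021, -1.    ,  0.0031]]), 'ft_force': array([-1.3692,  0.8694,  8.985 ]), 'torque': array([0.1345, 0.154 , 0.1578]), 'grip_width': 0.025239667698872276}
```

View pics/c2.png

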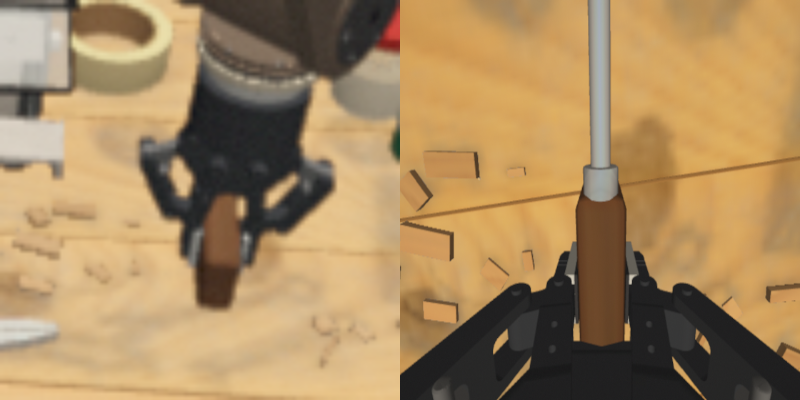

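Grip width is 25 mm and the hook is between the pads. Lifting.

Call:
{"op": "drive_tool", "data": {"plan": [[[0,-0.5,0,0,10],[0,-1.5,0,0,10],[0,-2.8,0,0,10],[0,-4.1,0,0,10],[0,-5.4,0,0,10],[0,-6.7,0,0,10],[0,-8,0,0,10],[0,-9.2,0,0,10],[0,-10.1,0,0,10],[0,-10.1,0,0,10],[0,-10.1,0,0,10],[0,-10.1,0,0,10]]]}}

```text
time_s: 3.73
eef_pos: [0.4518, -0.3412, 0.3139]
orientation: [[-0.118, 0.001, 0.993], [-0.993, -0.001, -0.118], [0.001, -1.0, 0.002]]
ft_force: [1.1, -0.4, -2.3]
grip_width: 0.0255
```

Run:
```python
from h import *
np.set_printoptions(precision=4,suppress=True)
s=get_state();print(s['eef_pos'],s['orientation'],s['ft_force'],s['torque'],s['joint_positions'],s['grip_width'])
a=snap('scene','scene3');b=snap('top','top3')
A=cv2.imread('pics/scene3.png');B=cv2.imread('pics/top3.png')
cv2.imwrite('pics/c3.png',cv2.resize(np.hstack([A,B]),(800,300)))
z=proj(load('scene3'),[.6,-.36,.3]);print(z)
x,y=int(z[0])-70,int(z[1])-50
cv2.imwrite('pics/z6.png',cv2.resize(A[y:y+120,x:x+140],None,fx=5,fy=5,interpolation=cv2.INTER_CUBIC));print(x,y)
```

```text
[ 0.4518 -0.3412  0.3139] [[-0.1178  0.0015  0.993 ]
 [-0.993  -0.0012 -0.1178]
 [ 0.001  -1.      0.0016]] [ 1.1064 -0.3777 -2.3217] [ 0.0286  0.0599 -0.0088] [-0.7636  0.3315  1.5921  0.0002  1.216   0.9252] 0.025549172104120256
[409.2076 152.2947]
339 102
```

View pics/c3.png

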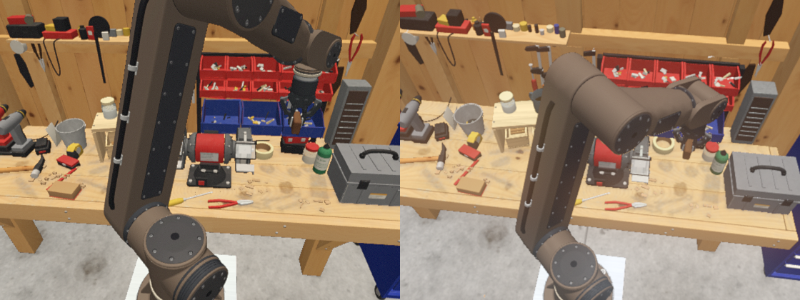

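View pics/z6.png

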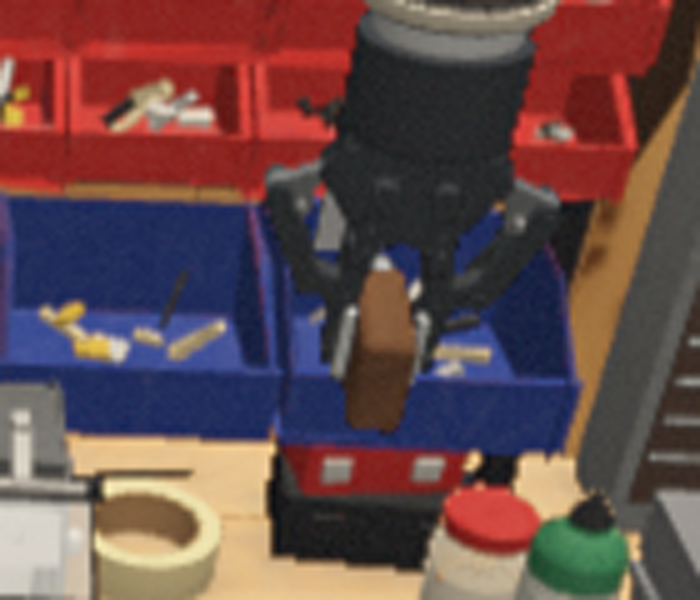

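The hook is level and held. I'll carry it across at blade height of about 300 mm, pulled back a little from the bins.

Call:
{"op": "drive_tool", "data": {"plan": [[[0,0,-0.5,0,10],[-0.4,0,-1,0,10],[-1,0,-1.1,-0.02,10],[-1.8,0,-1.2,-0.04,10],[-2.8,0,-1.3,-0.06,10],[-3.8,0,-1.4,-0.08,10],[-4.8,0,-1.5,-0.1,10],[-5.8,0,-1.6,-0.12,10],[-6.8,0,-1.7,-0.14,10],[-7.8,0,-1.8,-0.16,10],[-8.8,0,-1.8,-0.17,10],[-9.8,0,-1.9,-0.17,10],[-10.6,0,-1.9,-0.17,10],[-11,0,-1.9,-0.17,10],[-11.2,0,-1.9,-0.17,10],[-11.2,0,-1.9,-0.17,10]]]}}

```text
time_s: 5.17
eef_pos: [0.4347, -0.0001, 0.3124]
orientation: [[0.053, -0.001, 0.999], [-0.999, -0.0, 0.053], [0.0, -1.0, -0.001]]
ft_force: [0.2, -0.8, -1.8]
grip_width: 0.0253
```

Run:
```python
from h import *
np.set_printoptions(precision=4,suppress=True)
s=get_state();print(s['time_s'],s['eef_pos'],s['orientation'],s['ft_force'],s['joint_positions'])
R=s['orientation']
p=np.array([.4202,.3408,.3139]);print((R.T@(p-s['eef_pos']))/.03, 'yaw z',np.degrees(np.arctan2(R[1,2],R[0,2])))
```

```text
5.1667 [ 0.4347 -0.0001  0.3124] [[ 0.0534 -0.001   0.9986]
 [-0.9986 -0.0001  0.0534]
 [ 0.     -1.     -0.001 ]] [ 0.221  -0.8354 -1.8361] [-0.1523  0.1276  1.875  -0.0003  1.14    1.3651]
[-11.3737  -0.0517   0.1252] yaw z 3.0628837045210044
```

Call:
{"op": "drive_tool", "data": {"plan": [[[-0.3,0,0,0,10],[-1,0,0,-0.02,10],[-2,0,0,-0.04,10],[-3,0,0,-0.06,10],[-4,0,0,-0.08,10],[-5,0,0,-0.1,10],[-6,0,0,-0.12,10],[-7,0,0,-0.14,10],[-8,0,0.1,-0.16,10],[-9,0,0.1,-0.165,10],[-10,0,0.1,-0.165,10],[-10.8,0,0.1,-0.165,10],[-11.2,0,0.1,-0.165,10],[-11.4,0,0.1,-0.165,10],[-11.4,0,0.1,-0.165,10],[-11.4,0,0.1,-0.165,10]]]}}

```text
time_s: 6.5
eef_pos: [0.4195, 0.3407, 0.3121]
orientation: [[0.216, -0.002, 0.976], [-0.976, -0.001, 0.216], [0.0, -1.0, -0.002]]
ft_force: [0.0, 0.1, -2.7]
grip_width: 0.0249
```

Run:
```python
from h import *
np.set_printoptions(precision=4,suppress=True)
s=get_state();print(s['time_s'],s['eef_pos'],s['orientation'],s['ft_force'],s['joint_positions'])
for n in('scene','top','wrist'): snap(n,n+'4')
A=cv2.imread('pics/scene4.png');B=cv2.imread('pics/top4.png')
cv2.imwrite('pics/c4.png',cv2.resize(np.hstack([A,B]),(800,300)))
cv2.imwrite('pics/z7.png',np.hstack([cv2.resize(A[130:260,100:230],(390,390)),cv2.resize(B[120:250,100:230],(390,390))]))
```

```text
6.5 [0.4195 0.3407 0.3121] [[ 0.2163 -0.0015  0.9763]
 [-0.9763 -0.0006  0.2163]
 [ 0.0003 -1.     -0.0016]] [ 0.0169  0.0574 -2.7047] [0.5597 0.2945 1.6521 0.0003 1.1966 1.9124]
```

View pics/c4.png

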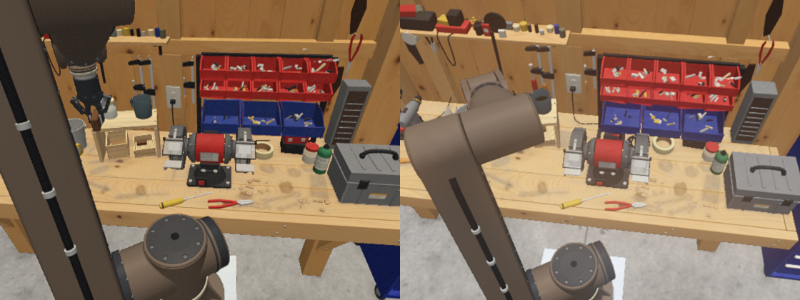

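View pics/z7.png

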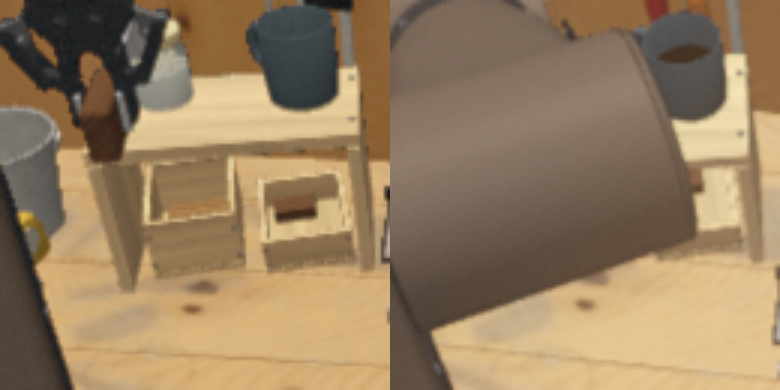

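View pics/wrist4.png

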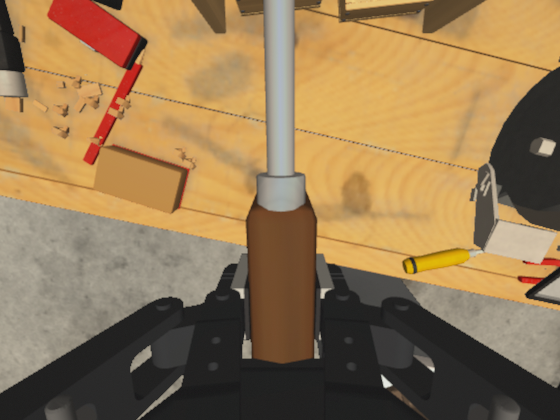

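Wrist view shows the panel feet near (222,30) and (427,30), and the tall box's bottom front edge at about (237,12)–(320,8). A wooden block lies at (140,178). I'll convert these to positions.

Run:
```python
from h import *
np.set_printoptions(precision=4,suppress=True)
w=load('wrist4');s=load('scene4')
O=np.array([.608,.325]);ex=np.array([.976,.216]);ey=np.array([-.216,.976])
def S(p): d=p[:2]-O; return np.array([d@ex,d@ey])
for n,p,z in [('Lfoot',(222,31),0),('Lfoot o',(213,28),0),('Rfoot',(427,31),0),('tallbotL',(237,13),0),('tallbotR',(320,6),0),('lowL',(340,20),0),('lowR',(424,10),0),('blk',(105,148),.04),('blk',(188,163),.04),('blk',(177,212),.04),('blk',(95,192),.04),('redend',(90,160),.01),('redtop',(140,68),.01)]:
    q=onz(w,p,z);print(n,q[:2],S(q))
c=lambda p:((p[0]+.5)/3-.5+100,(p[1]+.5)/3-.5+130)
for n,p,z in [('tall tl',(147,221),.075),('tall tr',(240,212),.075),('bl',(157,273),0),('br',(242,263),0),('Lfoot',(132,290),0),('shelfR top',(361,142),.183)]:
    q=onz(s,c(p),z);print(n,q[:2],S(q))
a=cv2.imread('pics/wrist4.png');cv2.imwrite('pics/z8.png',cv2.resize(a[0:50,190:450],None,fx=3,fy=3,interpolation=cv2.INTER_CUBIC))
a=cv2.imread('pics/scene4.png');cv2.imwrite('pics/z9.png',cv2.resize(a[165:235,120:230],None,fx=7,fy=7,interpolation=cv2.INTER_CUBIC))
```

```text
Lfoot [0.5856 0.4552] [0.0063 0.1319]
Lfoot o [0.5865 0.467 ] [0.0097 0.1433]
Rfoot [0.6427 0.1986] [ 0.0066 -0.1309]
tallbotL [0.6098 0.4401] [0.0267 0.112 ]
tallbotR [0.6402 0.3395] [0.0345 0.0072]
lowL [0.6306 0.3108] [ 0.019  -0.0187]
lowR [0.6644 0.2103] [ 0.0303 -0.1241]
blk [0.412  0.5706] [-0.1383  0.2821]
blk [0.4161 0.4639] [-0.1573  0.1771]
blk [0.3473 0.4693] [-0.2233  0.1972]
blk [0.3511 0.5796] [-0.1958  0.304 ]
redend [0.3855 0.6054] [-0.1566  0.3218]
redtop [0.5184 0.5492] [-0.039   0.2382]
tall tl [0.6115 0.4319] [0.0265 0.1036]
tall tr [0.6363 0.3353] [0.0298 0.004 ]
bl [0.6149 0.4375] [0.031  0.1083]
br [0.6408 0.3466] [0.0367 0.014 ]
Lfoot [0.5828 0.4544] [0.0033 0.1318]
shelfR top [0.619  0.1852] [-0.0194 -0.1388]
```

View pics/z8.png

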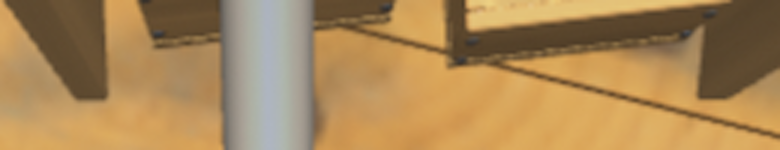

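View pics/z9.png

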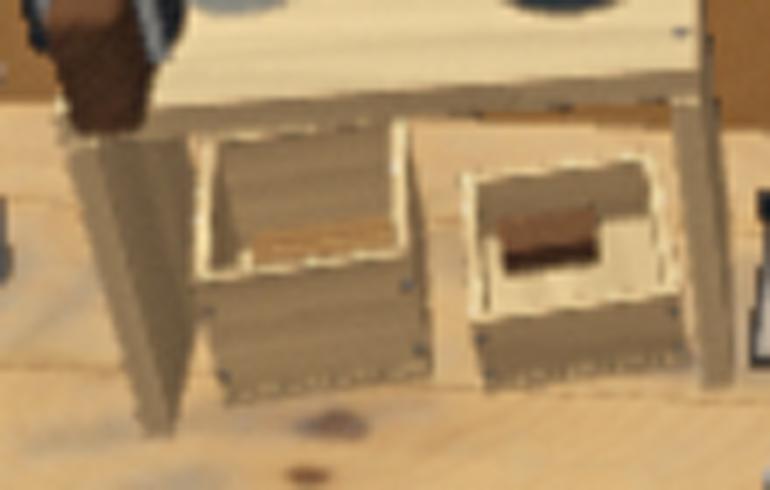

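Everything agrees: the tall box's front wall is at x_s≈0.030, y_s≈0.056, and the hook is on that line. Lowering in front of the shelf.

Call:
{"op": "drive_tool", "data": {"plan": [[[0,0.6,-0.3,0,10],[0,1.6,-0.3,0,10],[0,2.7,-0.3,0,10],[0,3.8,-0.3,0,10],[0,4.9,-0.3,0,10],[0,5.9,-0.3,0,10],[0,6.5,-0.3,0,10],[0,6.8,-0.3,0,10],[0,6.8,-0.3,0,10],[0,6.8,-0.3,0,10]]]}}

```text
time_s: 7.48
eef_pos: [0.4112, 0.3384, 0.1092]
orientation: [[0.215, -0.0, 0.977], [-0.977, 0.0, 0.215], [-0.0, -1.0, -0.0]]
ft_force: [0.3, 1.1, -2.3]
grip_width: 0.0254
```

Run:
```python
from h import *
np.set_printoptions(precision=4,suppress=True)
s=get_state();print(s['time_s'],s['eef_pos'],s['orientation'],s['ft_force'],s['joint_positions'])
for n in('scene','wrist'): snap(n,n+'5')
A=cv2.imread('pics/scene5.png');B=cv2.imread('pics/wrist5.png')
cv2.imwrite('pics/z10.png',np.hstack([cv2.resize(A[140:240,90:230],(560,400),interpolation=cv2.INTER_CUBIC),cv2.resize(B[:,150:410],(240,400))]))
```

```text
7.4833 [0.4112 0.3384 0.1092] [[ 0.2149 -0.0004  0.9766]
 [-0.9766  0.0001  0.2149]
 [-0.0002 -1.     -0.0004]] [ 0.3112  1.0944 -2.3396] [0.5644 0.5246 1.9088 0.0005 0.7085 1.9182]
```

View pics/z10.png

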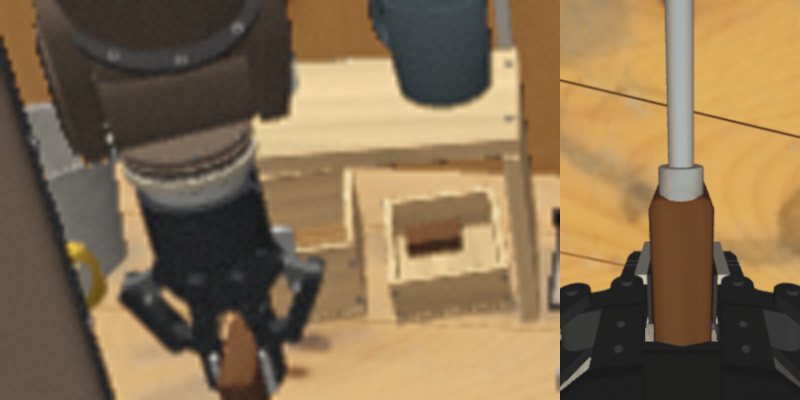

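Run:
```python
from h import *
np.set_printoptions(precision=4,suppress=True)
s=load('scene5');st=get_state();R=st['orientation'];p=st['eef_pos']
for dz in (-.012,.033):
  for off in (.145,.150,.155):
    b=p+R[:,2]*off+R[:,0]*.018; b[2]=p[2]+dz; print(off,dz,proj(s,b))
A=cv2.imread('pics/scene5.png');cv2.imwrite('pics/z11.png',cv2.resize(A[180:230,135:195],None,fx=10,fy=10,interpolation=cv2.INTER_CUBIC))
```

```text
0.145 -0.012 [165.6006 208.6633]
0.15 -0.012 [165.7718 207.7257]
0.155 -0.012 [165.942  206.7943]
0.145 0.033 [162.9236 196.7439]
0.15 0.033 [163.1077 195.8253]
0.155 0.033 [163.2905 194.9128]
```

View pics/z11.png

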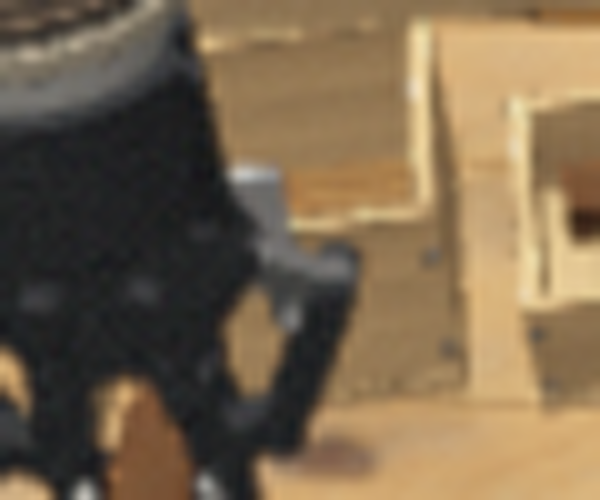

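The blade's top-right corner is at scene (163.0,196.5), against a predicted (163.1,195.8), so the 150 mm offset holds. Going in over the wall (97 mm), then down 49 mm.

Call:
{"op": "drive_tool", "data": {"plan": [[[0,0,0.4,0,10],[0,0,1,0,10],[0,0,1.7,0,10],[0,0,2.4,0,10],[0,0,2.9,0,10],[0,0,3.2,0,10],[0,0,3.2,0,10],[0,0,3.2,0,10]]]}}

```text
time_s: 8.25
eef_pos: [0.5048, 0.3593, 0.1105]
orientation: [[0.215, 0.001, 0.977], [-0.977, 0.001, 0.215], [-0.001, -1.0, 0.001]]
ft_force: [-1.8, 0.4, -2.4]
grip_width: 0.0253
```

Run:
```python
from h import *
np.set_printoptions(precision=4,suppress=True)
s=get_state();print(s['time_s'],s['eef_pos'],s['ft_force'],s['torque'])
for n in('scene','wrist'): snap(n,n+'6')
A=cv2.imread('pics/scene6.png');B=cv2.imread('pics/wrist6.png')
cv2.imwrite('pics/z12.png',np.hstack([cv2.resize(A[140:240,90:230],(560,400),interpolation=cv2.INTER_CUBIC),cv2.resize(B[:,150:410],(240,400))]))
```

```text
8.25 [0.5048 0.3593 0.1105] [-1.8484  0.4177 -2.4495] [-0.0184  0.047   0.057 ]
```

View pics/z12.png

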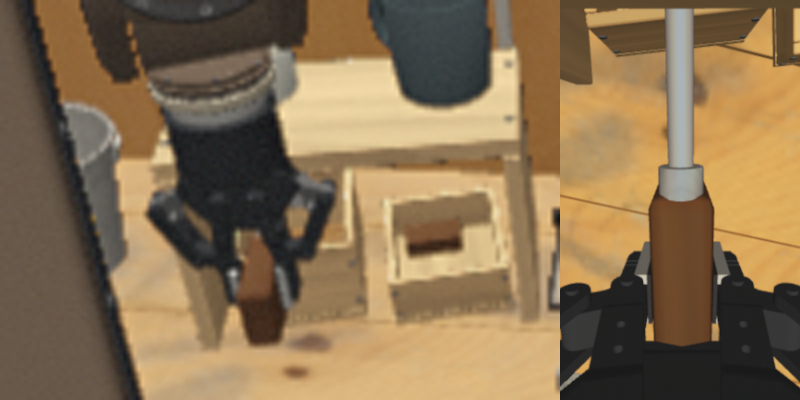

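No contact, and the rod is centred on the box front in the wrist view. Lowering the blade inside the wall.

Call:
{"op": "drive_tool", "data": {"plan": [[[0,0.4,0,0,10],[0,0.8,0,0,10],[0,1.2,0,0,10],[0,1.5,0,0,10],[0,1.65,0,0,10],[0,1.65,0,0,10],[0,1.65,0,0,10]]]}}

```text
time_s: 8.93
eef_pos: [0.5042, 0.3593, 0.0604]
orientation: [[0.215, 0.0, 0.977], [-0.977, 0.001, 0.215], [-0.001, -1.0, 0.0]]
ft_force: [0.4, 0.3, -1.3]
grip_width: 0.025
```

Run:
```python
from h import *
np.set_printoptions(precision=4,suppress=True)
s=get_state();print(s['time_s'],s['eef_pos'],s['orientation'][:,1],s['ft_force'],s['torque'])
for n in('scene','wrist'): snap(n,n+'7')
A=cv2.imread('pics/scene7.png');B=cv2.imread('pics/wrist7.png')
cv2.imwrite('pics/z13.png',np.hstack([cv2.resize(A[140:240,90:230],(560,400),interpolation=cv2.INTER_CUBIC),cv2.resize(B[:,150:410],(240,400))]))
```

```text
8.9333 [0.5042 0.3593 0.0604] [ 0.0001  0.0006 -1.    ] [ 0.398   0.3267 -1.3216] [0.0436 0.0165 0.0097]
```

View pics/z13.png

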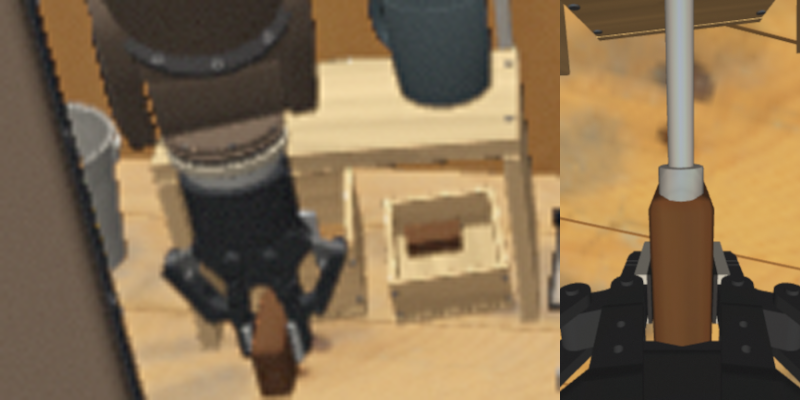

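Call:
{"op": "drive_tool", "data": {"plan": [[[0,0,-0.2,0,10],[0,0,-0.4,0,10],[0,0,-0.55,0,10],[0,0,-0.7,0,10],[0,0,-0.85,0,10],[0,0,-1,0,10],[0,0,-1.15,0,10],[0,0,-1.3,0,10],[0,0,-1.45,0,10],[0,0,-1.6,0,10],[0,0,-1.75,0,10],[0,0,-1.9,0,10],[0,0,-2,0,10],[0,0,-2,0,10]]]}}

```text
time_s: 10.2
eef_pos: [0.4451, 0.3463, 0.0612]
orientation: [[0.216, 0.001, 0.976], [-0.976, 0.001, 0.216], [-0.001, -1.0, 0.001]]
ft_force: [0.4, 0.2, -2.6]
grip_width: 0.0252
```

Run:
```python
from h import *
np.set_printoptions(precision=4,suppress=True)
s=get_state();print(s['time_s'],s['eef_pos'],s['orientation'][:,1],s['ft_force'],s['torque'])
for n in('scene','wrist'): snap(n,n+'8')
A=cv2.imread('pics/scene8.png');B=cv2.imread('pics/wrist8.png')
cv2.imwrite('pics/z14.png',np.hstack([cv2.resize(A[140:240,90:230],(560,400),interpolation=cv2.INTER_CUBIC),cv2.resize(B[:,150:410],(240,400))]))
```

```text
10.2 [0.4451 0.3463 0.0612] [ 0.0006  0.0009 -1.    ] [ 0.3585  0.1794 -2.6484] [ 0.0075 -0.0013  0.0256]
```

View pics/z14.png

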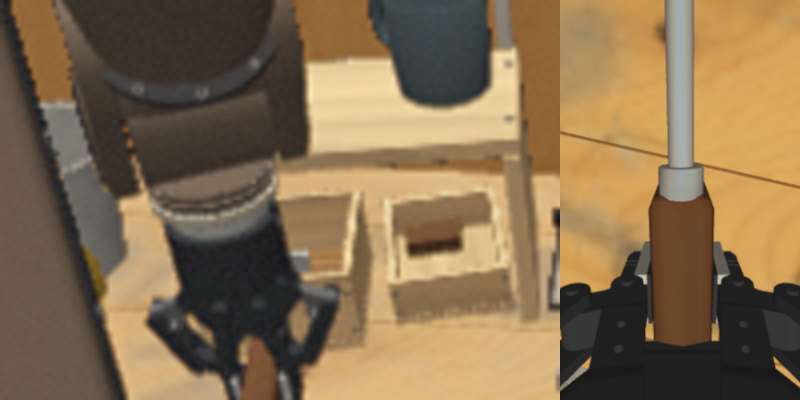

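The box follows. Pulling another 39 mm, then measuring.

Call:
{"op": "drive_tool", "data": {"plan": [[[0,0,-0.1,0,10],[0,0,-0.25,0,10],[0,0,-0.4,0,10],[0,0,-0.55,0,10],[0,0,-0.7,0,10],[0,0,-0.85,0,10],[0,0,-1,0,10],[0,0,-1.15,0,10],[0,0,-1.25,0,10],[0,0,-1.3,0,10],[0,0,-1.3,0,10]]]}}

```text
time_s: 11.22
eef_pos: [0.4067, 0.3378, 0.061]
orientation: [[0.216, -0.001, 0.976], [-0.976, 0.0, 0.216], [-0.0, -1.0, -0.001]]
ft_force: [0.6, 0.2, -2.1]
grip_width: 0.0251
```

Run:
```python
from h import *
np.set_printoptions(precision=4,suppress=True)
s=get_state();print(s['time_s'],s['eef_pos'],s['ft_force'],s['torque'])
d=s['eef_pos'][:2]-[.608,.325];print('tcp xs,ys',d@[.976,.216],d@[-.216,.976])
for n in('scene','top'): snap(n,n+'9')
A=cv2.imread('pics/scene9.png')
cv2.imwrite('pics/z15.png',cv2.resize(A[160:240,120:230],None,fx=7,fy=7,interpolation=cv2.INTER_CUBIC))
cv2.imwrite('pics/z15t.png',cv2.imread('pics/top9.png'))
```

```text
11.2167 [0.4067 0.3378 0.061 ] [ 0.595   0.1698 -2.0883] [ 0.0207  0.0715 -0.0104]
tcp xs,ys -0.19368892232089482 0.05596444681512096
```

View pics/z15.png

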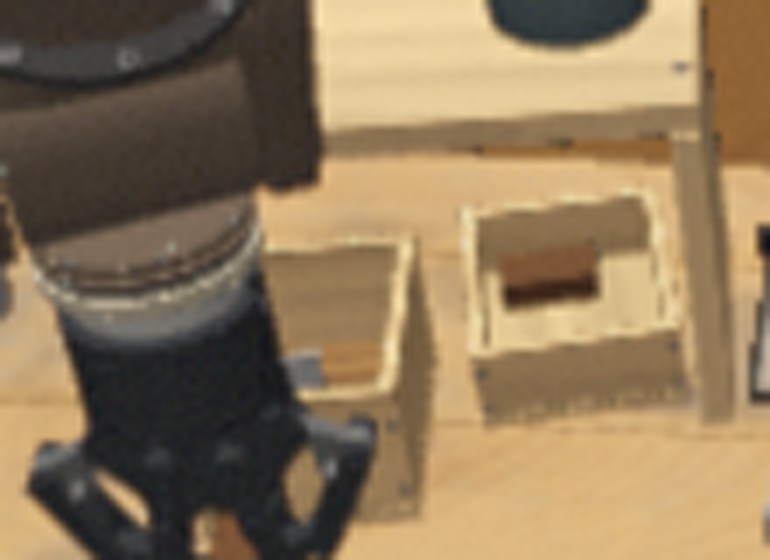

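View pics/z15t.png

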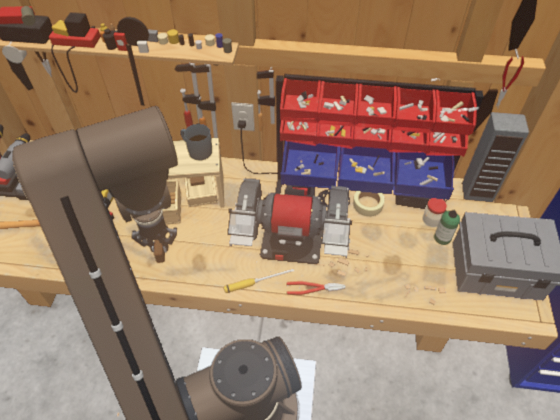

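Run:
```python
from h import *
np.set_printoptions(precision=4,suppress=True)
w=load('scene9');O=np.array([.608,.325])
for n,p,z in [('FR top',(389,401),.075),('BR top',(412,240),.075),('FR bot',(413,520),0),('front top pt',(310,400),.075),('back top pt',(280,250),.075),('shelf edge bottom',(690,134),.165),('shelf edge top',(690,107),.183),('shelf edge top l',(330,133),.183),('Rfoot',(705,422),0),('low FL top',(470,357),.045)]:
    q=onz(w,((p[0]+.5)/7-.5+120,(p[1]+.5)/7-.5+160),z);d=q[:2]-O;print(n,q[:2],d@[.976,.216],d@[-.216,.976])
```

```text
FR top [0.5471 0.3228] -0.059869291893408026 0.011034311169375591
BR top [0.6734 0.3509] 0.06939549546796045 0.01110965692065779
FR bot [0.554  0.3264] -0.05245446044955325 0.012998472256810866
front top pt [0.545  0.3584] -0.054241283821264946 0.046150323739161336
back top pt [0.66   0.4119] 0.06952029309589537 0.07360525072995987
shelf edge bottom [0.6372 0.1969] 0.0007825045930485372 -0.13135854593556567
shelf edge top [0.631  0.1937] -0.005877202725773922 -0.13316452593606676
shelf edge top l [0.5974 0.3466] -0.005664937070988914 0.023351001341107375
Rfoot [0.6378 0.2066] 0.0035424322402079662 -0.12195814461763135
low FL top [0.6217 0.3119] 0.010548012610948806 -0.015770502308511
```

The box has squared up with the shelf, and about 54 ±4 mm stands out (65 wanted). Pulling 10 mm more.

Call:
{"op": "drive_tool", "data": {"plan": [[[0,0,-0.1,0,10],[0,0,-0.2,0,10],[0,0,-0.3,0,10],[0,0,-0.33,0,10],[0,0,-0.33,0,10],[0,0,-0.33,0,10]]]}}

```text
time_s: 11.82
eef_pos: [0.3969, 0.3355, 0.0609]
orientation: [[0.216, -0.001, 0.976], [-0.976, -0.0, 0.216], [-0.0, -1.0, -0.001]]
ft_force: [-0.3, 0.6, -2.5]
grip_width: 0.0253
```

Run:
```python
from h import *
np.set_printoptions(precision=4,suppress=True)
s=get_state();print(s['time_s'],s['eef_pos'],s['ft_force'],s['torque'])
d=s['eef_pos'][:2]-[.608,.325];print('tcp xs,ys',d@[.976,.216],d@[-.216,.976])
```

```text
11.8167 [0.3969 0.3355 0.0609] [-0.2916  0.6009 -2.5473] [-0.0412 -0.0065 -0.0189]
tcp xs,ys -0.20370974701524366 0.05587287336577
```

Unhooking: 8 mm forward to free the wall, then up.

Call:
{"op": "drive_tool", "data": {"plan": [[[0,0,0.15,0,10],[0,0,0.27,0,10],[0,0,0.27,0,10],[0,-0.4,0.27,0,10],[0,-0.9,0.27,0,10],[0,-1.6,0.27,0,10],[0,-2.5,0.27,0,10],[0,-3.6,0.27,0,10],[0,-4.8,0.27,0,10],[0,-6,0.27,0,10],[0,-7,0.27,0,10],[0,-7.8,0.27,0,10],[0,-8.2,0.27,0,10],[0,-8.2,0.27,0,10],[0,-8.2,0.27,0,10]]]}}

```text
time_s: 13.07
eef_pos: [0.4051, 0.3372, 0.3067]
orientation: [[0.216, -0.001, 0.976], [-0.976, 0.0, 0.216], [-0.0, -1.0, -0.001]]
ft_force: [0.1, -0.8, -3.4]
grip_width: 0.025
```

Run:
```python
from h import *
np.set_printoptions(precision=4,suppress=True)
s=get_state();print(s['time_s'],s['eef_pos'],s['ft_force'],s['torque'])
for n in('scene','wrist'): snap(n,n+'10')
A=cv2.imread('pics/scene10.png');cv2.imwrite('pics/z16.png',cv2.resize(A[160:245,120:230],None,fx=7,fy=7,interpolation=cv2.INTER_CUBIC))
```

```text
13.0667 [0.4051 0.3372 0.3067] [ 0.0888 -0.8025 -3.3512] [-0.0414  0.0866 -0.0111]
```

View pics/z16.png

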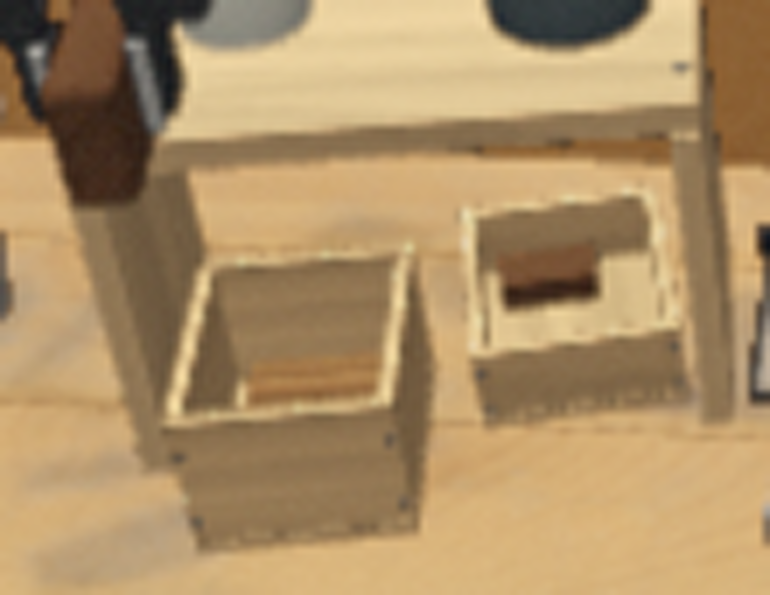

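View pics/wrist10.png

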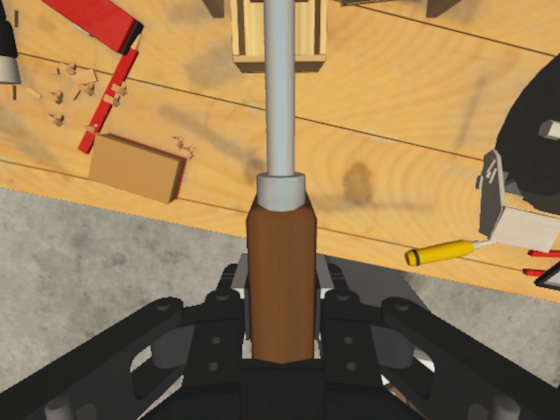

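Run:
```python
from h import *
np.set_printoptions(precision=4,suppress=True)
O=np.array([.608,.325])
def S(q): d=q[:2]-O; return np.array([d@[.976,.216],d@[-.216,.976]])
w=load('scene10')
for n,p,z in [('FL top',(165,425),.075),('FR top',(388,405),.075),('BR top',(412,247),.075),('BL top',(205,265),.075),('FL bot',(200,550),0),('FR bot',(413,530),0),('Lfoot',(155,470),0),('Rfoot',(715,422),0),('shelf top R',(690,107),.183),('shelf top l',(180,145),.183),('shelf bot R',(690,134),.165),('shelf bot L',(190,168),.165)]:
    print(n,S(onz(w,((p[0]+.5)/7-.5+120,(p[1]+.5)/7-.5+160),z)))
w=load('wrist10')
for n,p,z in [('FLbot',(238,72),0),('FRbot',(322,72),0),('FLtop',(234,62),.075),('FRtop',(327,62),.075),('Lfoot',(213,17),0),('Rfoot',(437,16),0),('bench edge',(430,268),0),('bench edge',(100,205),0),('driver tip',(490,242),.01),('driver end',(408,257),.02),('grinder sw',(482,205),.0),('blkR',(183,165),.04)]:
    q=onz(w,p,z);print(n,q[:2],S(q))
a=cv2.imread('pics/wrist10.png');cv2.imwrite('pics/z17.png',cv2.resize(a[0:100,190:450],None,fx=3,fy=3,interpolation=cv2.INTER_CUBIC))
```

```text
FL top [-0.064   0.1078]
FR top [-0.0628  0.0112]
BR top [0.0633 0.0106]
BL top [0.0615 0.1078]
FL bot [-0.0609  0.1083]
FR bot [-0.0598  0.0124]
Lfoot [0.0021 0.138 ]
Rfoot [ 0.0029 -0.1268]
shelf top R [-0.0059 -0.1332]
shelf top l [-0.0066  0.0873]
shelf bot R [ 0.0008 -0.1314]
shelf bot L [0.0033 0.0881]
FLbot [0.5264 0.4218] [-0.0588  0.1121]
FRbot [0.5501 0.3149] [-0.0586  0.0026]
FLtop [0.5264 0.4161] [-0.06    0.1065]
FRtop [0.5481 0.3183] [-0.0599  0.0064]
Lfoot [0.5819 0.4637] [0.0045 0.141 ]
Rfoot [0.6438 0.1908] [ 0.006  -0.1387]
bench edge [0.3162 0.0822] [-0.3372 -0.1739]
bench edge [0.3069 0.5858] [-0.2375  0.3196]
driver tip [0.3785 0.0162] [-0.2907 -0.2519]
driver end [0.3329 0.1316] [-0.3103 -0.1293]
grinder sw [0.4277 0.0424] [-0.237  -0.2369]
blkR [0.3982 0.4646] [-0.1747  0.1815]
```

View pics/z17.png

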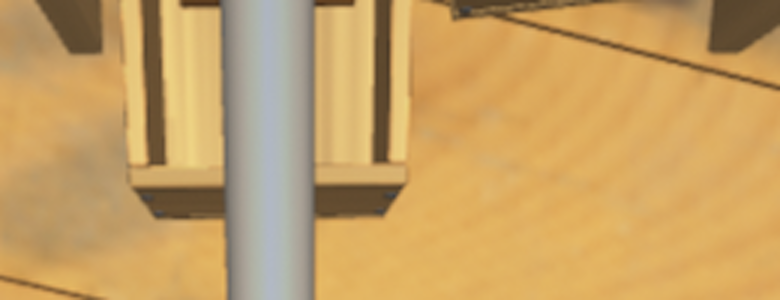

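The box front wall is 59–64 mm ahead of the shelf edge (0 to +4 mm in my frame), so about 64 mm of 130 is out, and it is square to the shelf. I'll carry the hook back to its original, known-clear spot.

Call:
{"op": "drive_tool", "data": {"plan": [[[0.3,-0.1,0,0,10],[1,-0.2,-0.1,0.02,10],[2,-0.2,-0.2,0.04,10],[3,-0.2,-0.4,0.06,10],[4,-0.2,-0.5,0.08,10],[5,-0.2,-0.6,0.1,10],[6,-0.2,-0.8,0.12,10],[7,-0.2,-0.9,0.14,10],[8,-0.2,-1,0.16,10],[9,-0.2,-1.2,0.165,10],[10,-0.2,-1.3,0.165,10],[10.8,-0.2,-1.4,0.165,10],[11.2,-0.2,-1.45,0.165,10],[11.2,-0.2,-1.45,0.165,10],[11.2,-0.2,-1.45,0.165,10]]]}}

```text
time_s: 14.42
eef_pos: [0.4344, -0.0011, 0.3113]
orientation: [[0.05, -0.005, 0.999], [-0.999, -0.001, 0.05], [0.001, -1.0, -0.005]]
ft_force: [1.0, 1.0, -2.5]
grip_width: 0.0252
```

Run:
```python
from h import *
np.set_printoptions(precision=4,suppress=True)
s=get_state();R=s['orientation'];print(s['time_s'],s['eef_pos'],s['ft_force'],s['joint_positions'])
for p in ([.43,-.15,.3139],[.4518,-.3412,.3139]): print(R.T@(np.array(p)-s['eef_pos'])/.03)
print(np.degrees(np.arctan2(R[1,2],R[0,2])))
```

```text
14.4167 [ 0.4344 -0.0011  0.3113] [ 1.0002  0.9789 -2.4581] [-0.1537  0.1298  1.8755 -0.002   1.1408  1.3675]
[ 4.951  -0.0821 -0.3983]
[11.3528 -0.0787  0.0059]
2.8918637567399315
```

Call:
{"op": "drive_tool", "data": {"plan": [[[0.3,0,0,0,10],[1,0,-0.1,0.02,10],[2,0,-0.2,0.04,10],[3,0,-0.3,0.06,10],[4,0,-0.4,0.08,10],[5,0,-0.4,0.1,10],[6,0,-0.4,0.12,10],[7,0,-0.4,0.14,10],[8,0,-0.4,0.16,10],[9,0,-0.3,0.17,10],[10,0,-0.2,0.17,10],[10.8,0,-0.1,0.17,10],[11.3,0,0,0.17,10],[11.35,0,0,0.17,10],[11.35,0,0,0.17,10]]]}}

```text
time_s: 15.67
eef_pos: [0.4516, -0.3411, 0.3108]
orientation: [[-0.119, -0.006, 0.993], [-0.993, -0.0, -0.119], [0.001, -1.0, -0.006]]
ft_force: [0.6, 0.9, -1.8]
grip_width: 0.0254
```

Call:
{"op": "drive_tool", "data": {"plan": [[[0,1,0,0,10],[0,2.2,0,0,10],[0,3.4,0,0,10],[0,4.6,0,0,10],[0,5.8,0,0,10],[0,7,0,0,10],[0,8,0,0,10],[0,8.8,0,0,10],[0,9.2,0,0,10],[0,9.2,0,0,10],[0,9.2,0,0,10]]]}}

```text
time_s: 16.58
eef_pos: [0.4503, -0.3406, 0.0354]
orientation: [[-0.118, -0.006, 0.993], [-0.993, 0.0, -0.118], [0.001, -1.0, -0.006]]
ft_force: [0.9, 0.2, -0.9]
grip_width: 0.025
```

Run:
```python
from h import *
np.set_printoptions(precision=4,suppress=True)
s=get_state();R=s['orientation'];print(s['time_s'],s['eef_pos'],s['ft_force'],R[:,1])
snap('scene','scene11');A=cv2.imread('pics/scene11.png');cv2.imwrite('pics/z18.png',cv2.resize(A[180:300,330:470],None,fx=5,fy=5,interpolation=cv2.INTER_CUBIC))
```

```text
16.5833 [ 0.4503 -0.3406  0.0354] [ 0.9267  0.1553 -0.9093] [-0.0058  0.0001 -1.    ]
```

View pics/z18.png

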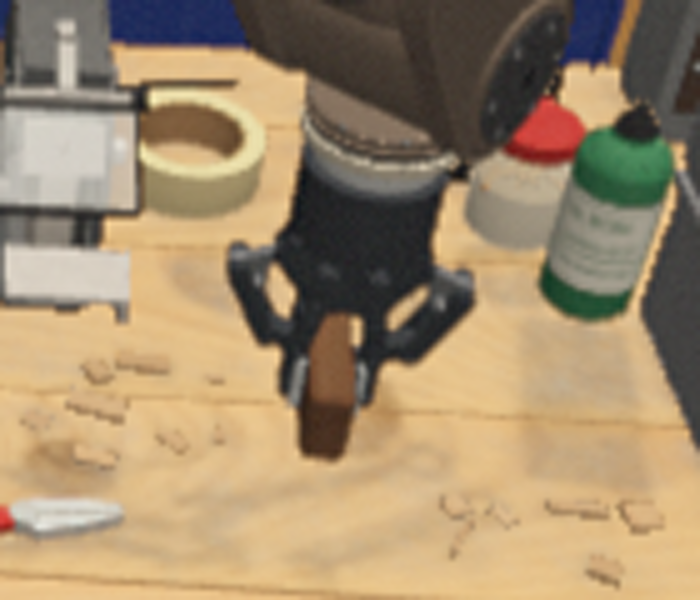

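Call:
{"op": "drive_tool", "data": {"plan": [[[0,0.2,0,0,10],[0,0.4,0,0,10],[0,0.6,0,0,10],[0,0.7,0,0,10],[0,0.76,0,0,10],[0,0.76,0,0,10]]]}}

```text
time_s: 17.13
eef_pos: [0.4504, -0.3411, 0.013]
orientation: [[-0.119, -0.005, 0.993], [-0.993, -0.001, -0.119], [0.001, -1.0, -0.005]]
ft_force: [-1.8, 0.4, -0.4]
grip_width: 0.0251
```

Call:
{"op": "drive_tool", "data": {"plan": [[[0,0.04,0,0,10],[0,0.04,0,0,10],[0,0.04,0,0,40],[0,0.04,0,0,60],[0,0.04,0,0,85],[0,0.04,0,0,85],[0,0.04,0,0,85],[0,0.04,0,0,85],[0,0.04,0,0,85],[0,-0.4,0,0,85],[0,-1.2,0,0,85],[0,-2.4,0,0,85],[0,-3.6,0,0,85],[0,-4.8,0,0,85],[0,-6,0,0,85],[0,-6.8,0,0,85],[0,-7,0,0,85],[0,-7,0,0,85]]]}}

```text
time_s: 18.63
eef_pos: [0.4517, -0.3412, 0.2247]
orientation: [[-0.119, -0.002, 0.993], [-0.993, -0.003, -0.119], [0.003, -1.0, -0.002]]
ft_force: [-0.7, -0.6, 0.6]
grip_width: 0.0851
```

Run:
```python
from h import *
np.set_printoptions(precision=4,suppress=True)
s=get_state();print(s['time_s'],s['eef_pos'],s['ft_force'],s['grip_width'])
for n in('scene','top','wrist'): snap(n,n+'12')
A=cv2.imread('pics/scene12.png');B=cv2.imread('pics/wrist12.png')
cv2.imwrite('pics/c5.png',cv2.resize(np.hstack([A,B]),(800,300)));cv2.imwrite('pics/z19.png',cv2.resize(A[160:245,110:250],None,fx=5,fy=5,interpolation=cv2.INTER_CUBIC))
```

```text
18.6333 [ 0.4517 -0.3412  0.2247] [-0.7328 -0.5957  0.6104] 0.08514366376294413
```

View pics/c5.png

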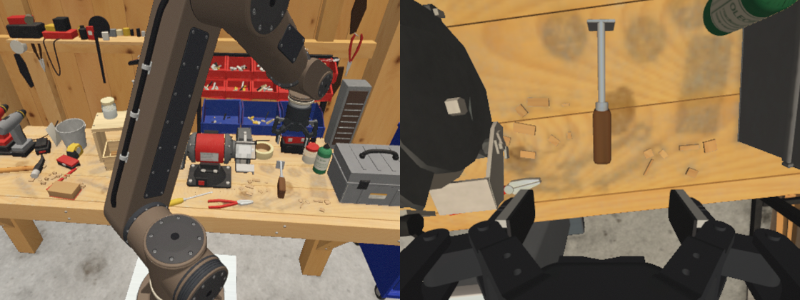

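View pics/top12.png

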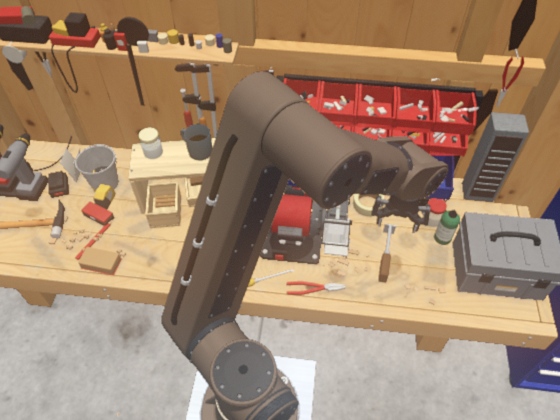

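The hook stands upright on the bench at top (387,255), and the taller box is half out at (163,203). One last check of the box from the top camera, then I hand in.

```bash
python3 - <<'E'
import cv2
B=cv2.imread('pics/top12.png');cv2.imwrite('pics/z20.png',cv2.resize(B[130:235,120:230],None,fx=7,fy=7,interpolation=cv2.INTER_CUBIC)[:600+135])
E
python3 - <<'E'
import cv2;a=cv2.imread('pics/z20.png');cv2.imwrite('pics/z20.png',a[140:735]);print(a.shape)
E
```

```text
(735, 770, 3)
```

View pics/z20.png

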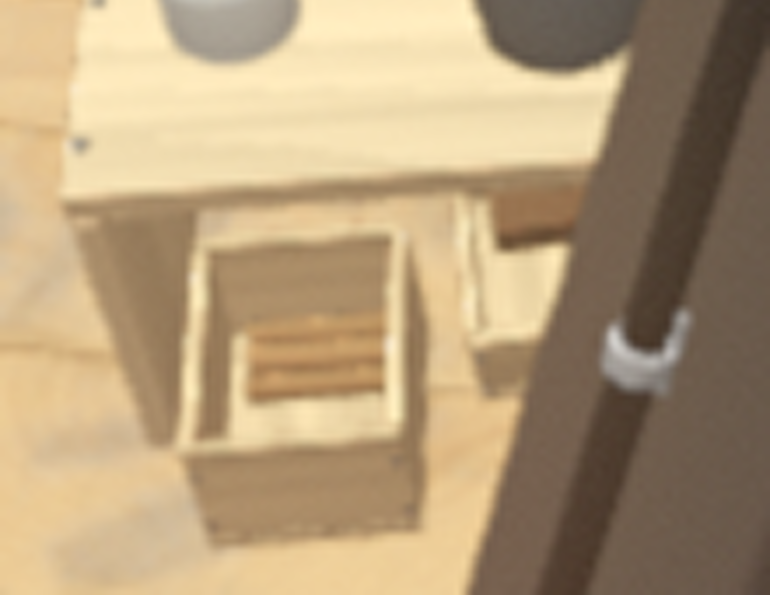

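Run:
```python
from h import *
O=np.array([.608,.325])
def S(q): d=q[:2]-O; return np.round([d@[.976,.216],d@[-.216,.976]],4)
w=load('top12')
for n,p,z in [('FL top',(178,455),.075),('FR top',(407,436),.075),('BR top',(405,232),.075),('BL top',(200,248),.075),('FL bot',(215,547),0),('FR bot',(418,527),0),('Lfoot',(150,445),0),('shelf top L',(65,200),.183),('shelf top R',(590,163),.183)]:
    print(n,S(onz(w,((p[0]+.5)/7-.5+120,(p[1]+140.5)/7-.5+130),z)))
from station import close_job
print(close_job())
```

```text
FL top [-0.0625  0.106 ]
FR top [-0.0616  0.0031]
BR top [0.0613 0.0079]
BL top [0.0607 0.1044]
FL bot [-0.0601  0.1046]
FR bot [-0.0577  0.0101]
Lfoot [0.0035 0.1396]
shelf top L [-0.0004  0.137 ]
shelf top R [-0.001  -0.0926]
the job is handed in; nothing more can be done
None
```

The taller (left) box now stands about half out in front of the shelf, moved with the hook only. The pull hook is back on the bench where it started, and the job is handed in at about 19 s of the 64 s allowed.

- **Pull:** I hooked the blade inside the front wall and dragged the box straight out along the shelf's front direction. The box was about 4° askew at first and squared up with the shelf as it came.
- **Box position:** In the last top view its front wall is 58–62 mm in front of my estimate of the shelf's front edge and its back wall about 61 mm behind. An earlier view gave 60–64 mm, and the target is 65 mm.
- **Shelf edge uncertainty:** My views of the shelf's front edge disagreed by up to about 10 mm between the board (as much as 6 mm forward) and the panel feet (up to about 4 mm back). How far out the box stands is therefore good to a few millimetres only.
- **Hook:** It stands upright on the bench, clear of the boxes and the shelf, with the gripper open and raised about 0.2 m above it.
- **Lower box:** I saw no movement of it in the pictures, but the arm partly hid it in the last ones and I did not measure it again at the end.
- **Forces:** The highest reading in the checks between moves was about 9 N, while grasping the hook.

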